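# Bring the bench magnifier out to its working hole

### The arm

A 6-joint arm with a two-finger parallel gripper is mounted at the origin on the work surface. World frame = base frame: x ahead of the robot, y to its left, z up, the work surface at z = 0. Lengths are in m, angles in rad, forces in N, time in s.
With the tool pointing down it reaches from about 0.375 to 0.9 m from the base axis. Payload 3.1 kg.
Tool frame: the origin (TCP) lies between the finger pads; the fingertips stand manip.finger_overhang ahead of it and the grasp point (between the pads) lies 5 mm behind it (manip.finger_overhang is the distance from the TCP to the fingertips, in m); z points along the fingers, y is the line along which they close (so a half turn about z gives the same grasp; the last joint's range is limited). The gripper opens to 85 mm and grips with 20 to 120 N. Pads are 22 mm wide; open, the fingers measure 114 mm over their backs; the gripper's body (76 mm by 85 mm) begins 54 mm behind the grasp point. The pads swing forward as they close: fully open they stand 13 mm farther back than shut.
Start: joints at [-1.508, 0.527, 1.433, -0, 1.181, -0.178], TCP at [0.149, -0.607, 0.245] pointing down, gripper open.
Joint ranges: [-3.08, 3.08], [-0.75, 2.2], [0.22, 2.44], [-1.43, 4.57], [0, 2.65], [-2.85, 2.85]. Speed limits (rad/s): [2.79, 2.79, 3.14, 3.14, 3.14, 3.14].

### API

Orientations are given as a unit quaternion [x, y, z, w].
In Python, from station import manip gives the robot as it stands.
- The arm moves only by the tool drive_tool, never from a script. Its argument "plan" is a list of rows, each a list of 7 numbers: the shift along the tool's x, y, z in m, then the turn, a rotation vector about the tool's x, y, z in degrees, then the opening, from -1 (shut) to 1 (fully open). In form: [[x, y, z, wx, wy, wz, gripper], ...]. A call has 1 to 10 rows; each row shifts and turns the commanded pose from where the row before left it, along the tool's axes as they then stand; what a row does not reach is not made up. A row lasts 1/10 s, in which the tool goes at most 50 mm and 8.59 degrees, less where a joint would pass 70% of its speed; a pose out of reach is approached as far as the arm can. A call is refused whole if a number of a shift passes 0.05 or a number of a turn 8.59, either way. A call with a gripper value outside its range is refused whole. The fingers move at their own pace and stop on an object; "newtons" is the grip in N (left out, the last holds). Time passes only in rows, so rows that do not move let the fingers close. It gives the time, the measured TCP pose, the force, the opening and the grip force at its end, in the units of the state.
- manip.sense(): the state, without advancing time (a new reading comes with each control period).
- manip.snapshot(name): name is "scene" or "top"; returns a dict with "image" (400x640x3 uint8, red, green, blue), "z_map" (400x640 float32, m along the optical axis (not along the pixel's ray), 0 where there is no reading), "fov_y" (degrees; the focal length in pixels is half the picture's height over the tangent of half this angle, whatever the lens; pixels are square), "cx", "cy" (the principal point, pixels), "k1" (the pictures are not rectified: a ray, as slopes to the right and down, at radius r is drawn at 1 + k1 r^2 times it, then the intrinsics apply), "extrinsics" (4x4, takes a point from camera to world coordinates). Camera axes: x right, y up, looking along -z (the intrinsics and any distortion apply to the point x, -y, -z); pixel columns grow to the right and rows downward; lengths in m; the calibration is good to about 2 mm. A picture is of the moment at which its call begins.
- manip.sign_off(): hands the job in; it is judged then, once.
The state is a dict: "t": time; "q": joint angles; "qd": joint speeds; "tau": joint torques, N m; "tcp_pos": TCP position; "tool_rot": TCP orientation; "force": force on the tool from outside, world axes, zero at the start; "ft_torque": the same for the moment, N m; "finger_gap": opening from 0.0 (shut) to 1.0 (fully open); "gripper_force": force on a finger pad.
Only numpy, scipy, OpenCV 4.12 (cv2) and the standard library are available. Lean on these libraries where they do the work, as an engineer would, in place of code of your own. Each camera call takes 0.05 s, during which the arm holds its last target. There are 200 camera calls.

### The job

Bring the jeweller's bench magnifier into use: squeeze in the red sprung button on its telescopic arm, draw the sleeve with the lens straight out until the button pops through the next hole and locks, and feel for that catch rather than heaving the sleeve against the button. Then swing the black dust cover right off the lens to its stop by the red knob and let go. Keep off the glass, and leave the saw, the jar and the wax block where they are.

Things in the scene. Friction and masses are not known exactly. Their poses are not given: they have to be found in the camera images.
- stand: fixed foot and pillar of the bench magnifier: dark foot 110 x 90 x 12 mm, steel pillar 25 mm thick, 243 mm high; origin on the pillar's axis at the bench top, z up. The telescopic arm runs level from the pillar along the stand's +x, its centre line 200 mm above the bench
- tube_end (a point): outer end of the fixed inner tube (steel, 18 mm square, hidden inside the sleeve), 217 mm out from the pillar axis
- sleeve: 24 mm square aluminium tube (wall 1.5 mm) with the lens head; slides over the fixed inner tube. Origin on its centre line level with its parked hole; axes as the stand's, +x outwards. From the origin the tube reaches 128 mm back to the pillar and 115 mm out, then the lens head. A black finger collar, 34 mm square, rings it from 15 to 21 mm out
- parked_hole (a point): the sleeve's parked hole (12 mm), on its -y face at the sleeve's origin, now holding the button. The next hole is in the brass index plate on the same face, nearer the pillar. The plate is set differently on each stand: the button meets that hole after 48 to 87 mm of travel, how many is not known beforehand. The sleeve drags with about 3 N and has an end stop at 100 mm
- grip (a point): same point as the sleeve's origin; moves with the sleeve. Side faces 12 mm to either side, top face 12 mm up. When parked the red button stands out of the hole here, so fingers closed across the sleeve here (along the stand's y) squeeze the button in flush; drawn outwards they bear on the collar
- red_button: red round-nosed sprung button, 10 mm thick, in the fixed inner tube 160 mm from the pillar axis, 200 mm above the bench, on the stand's -y side; moves only in and out along the stand's y (7 mm of travel). Origin on the arm's centre line when fully out. It must not be strained by over 15 N
- button_tip (a point): tip of the button's nose: 16 mm from the arm's centre line when out (4 mm proud, locking the sleeve with 1 mm of play), 12 mm when flush, 10.5 mm under the plain wall. Spring 3 N when out, 5 N under the wall. Squeezed flush, the round nose slips under the hole's edge when the sleeve is drawn with 8 to 12 N, drag included
- cover (a joint): angle of the dust cover, rad: 0 shut over the lens, grows counter-clockwise seen from above (the knob leaves the lens outwards, away from the pillar); stop at 1.75. Friction pivot of 0.1 N m, stays where it is left; begins between 0 and 0.25
- cover_knob (a point): centre of the top of the red knob on the middle of the dust cover (black disc 92 mm across, 3 mm thick): upright cylinder 15 mm thick and 20 mm high standing on the cover, its top 236 mm above the bench
- cover_pivot (a point): pivot screw of the dust cover, on top of the cover beside the lens ring, 62 mm from the knob's axis; the pivot is vertical and moves with the sleeve
- lens_ring (a point): centre of the lens head: white ring 110 mm across, 22 mm high, 170 mm out from the sleeve's origin at the same height
- lens_glass: the lens, a clear disc 90 mm across inside the ring, its top 9 mm below the cover; origin at its centre; not to be touched
- wax_block: loose blue wax block 50 x 45 x 70 mm high, origin under its centre; leave alone
- jar: loose glass jar 72 mm across, 120 mm high, origin under its centre; leave alone
- saw_frame: loose jeweller's saw lying flat, 255 x 115 x 22 mm, origin near the middle of the blade's line; leave alone

How it is judged:
On the way, in this order (a step that is already met when the one before it is completed fails the run):
1. the button is pressed in and the sleeve has been drawn off the parked hole (y of button_tip in the frame of stand above -0.0125 m and x of sleeve in the frame of stand above 0.17 m), for 0.05 s.
2. the button has popped out through the working hole (y of button_tip in the frame of stand below -0.0145 m and x of sleeve in the frame of stand above 0.205 m), for 0.3 s.
At the end, for the whole second after the job is handed in: The button stands out through the working hole (within 1.5 mm of fully out, sleeve drawn more than 45 mm), the cover is open past 1.6 rad (stop at 1.75), sleeve and cover at rest. The button was never strained over 15 N, the glass never touched, saw, jar and wax block within 20 mm of their starts (all of step 2 and value of joint cover above 1.6 rad and linear speed of sleeve below 0.005 m/s and velocity of joint cover below 0.05 rad/s).
It fails at once if the sleeve is heaved against the sprung button: more than 15 N between them (contact force between red_button and sleeve above 15 N).
It fails at once if the robot touches the lens glass (contact force between any of the fingers, the arm and lens_glass above 0.5 N).
It fails at once if the saw, jar or wax block is shifted by more than 20 mm (distance of any of saw_frame, jar, wax_block from where it was at the start of the episode above 0.02 m).
It also fails if it takes over 58 s, if anything falls off the work surface, if the arm or the gripper's body presses on something with over 40 N, if the wrist force passes 120 N, or if a joint passes its speed limit or range.

## Working session

There is one attempt and no reset: what is moved stays moved. The work goes in short steps, Python scripts to look and compute and a tool call to move; the robot and the scene stay as the last step left them, time stands still between calls to the robot, and variables do not carry over. Pictures are saved under pics/ and viewed, at most 10 in all, crops included, and the job is handed in when it is done.

Besides the shell and the picture viewer there is one more tool, called after ">>>" as a command line: name --pt "numbers of a row" for each row, then --argument value for the rest. drive_tool: Moves the arm, as the interface text tells. Its arguments: {"type":"object","properties":{"plan":{"type":"array"},"newtons":{"type":"number"}},"required":["plan"]}

```bash
mkdir -p pics; cat > h.py <<'E'
import numpy as np, cv2
from station import manip
def snap(n,f=None):
    s=manip.snapshot(n)
    if f: cv2.imwrite('pics/'+f,cv2.cvtColor(s['image'],cv2.COLOR_RGB2BGR))
    np.savez('last_%s.npz'%n,**{k:np.array(v) for k,v in s.items()})
    return s
def load(n): return dict(np.load('last_%s.npz'%n))
def px2w(s,u,v,z=None,d=None):
    """world point of pixel; z: intersect world height, d: depth, else z_map median"""
    f=200/np.tan(np.radians(float(s['fov_y']))/2)
    K=np.array([[f,0,float(s['cx'])],[0,f,float(s['cy'])],[0,0,1]])
    a=cv2.undistortPoints(np.array([[[u,v]]],float),K,np.array([float(s['k1']),0,0,0]))[0,0]
    r=np.array([a[0],-a[1],-1]); E=s['extrinsics']
    if z is not None:
        w=E[:3,:3]@r; return E[:3,3]+w*(z-E[2,3])/w[2]
    if d is None:
        p=s['z_map'][int(v)-1:int(v)+2,int(u)-1:int(u)+2]; d=np.median(p[p>0])
    return E[:3,:3]@(r*d)+E[:3,3]
E
python3 - <<'E'
from h import *
s=snap('scene','a.png');t=snap('top','b.png')
for x in (s,t): print(x['fov_y'],x['k1'],np.round(x['extrinsics'],3).tolist())
print(manip.finger_overhang, manip.sense())
E
```

```text
48.22113733720584 -0.10129998780361622 [[-0.222, -0.786, 0.578, 1.045], [0.975, -0.182, 0.128, 0.042], [0.004, 0.592, 0.806, 0.755], [0.0, 0.0, 0.0, 1.0]]
47.23128182200399 -0.05640754474083375 [[0.012, 0.99, -0.142, 0.495], [-1.0, 0.008, -0.027, -0.07], [-0.025, 0.142, 0.99, 0.891], [0.0, 0.0, 0.0, 1.0]]
0.014 {'t': 0.1, 'q': array([-1.50849542e+00,  5.28370593e-01,  1.43380585e+00, -9.93742267e-06,
        1.18140314e+00, -1.78479546e-01]), 'qd': array([ 0.00131514, -0.00050604, -0.00439836,  0.00042081, -0.00119306,
       -0.00103687]), 'tau': array([-1.06857383e-04, -4.43305027e+01, -1.78586930e+01, -2.36166288e-04,
        3.91411566e-03, -2.51164755e-05]), 'tcp_pos': array([ 0.14903627, -0.60631797,  0.24442297]), 'tool_rot': array([ 9.92761128e-01,  1.20101437e-01,  5.30901905e-05, -9.92057116e-04]), 'force': array([-0.05403892,  0.19163998, -0.97949472]), 'ft_torque': array([-0.01150388, -0.03229912,  0.04597299]), 'gripper_force': 0.0, 'finger_gap': 0.9971519096793046}
```

View pics/a.png

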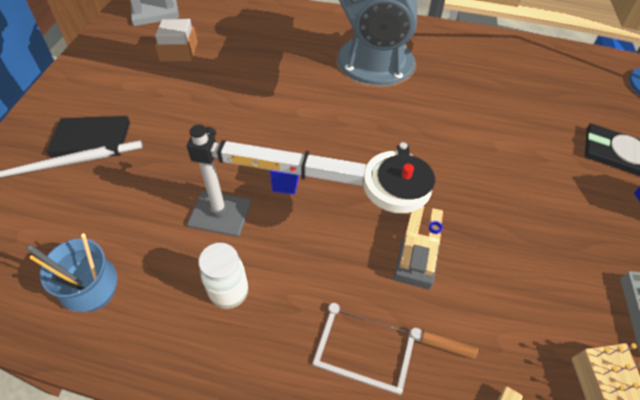

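View pics/b.png

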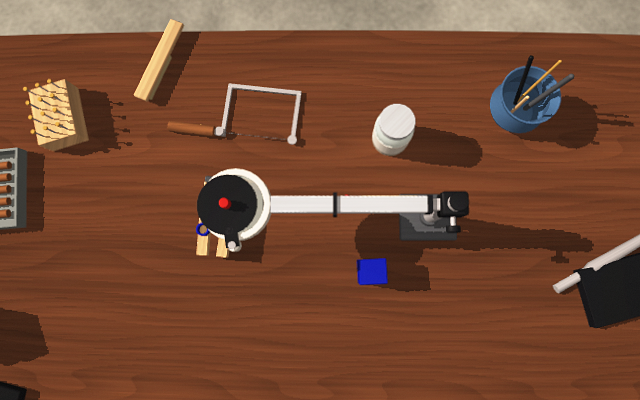

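The scene view shows the stand on the left (pillar about 200,140), collar at (304,163), red button near (293,168), and red knob at (408,171). In the top view the arm runs along row 204 from the pillar at (457,203) to the lens at (234,203), with the collar at (336,204), knob at (224,203) and pivot at (234,244).

```bash
python3 - <<'E'
from h import *
s=load('scene');t=load('top')
for n,(u0,v0,u1,v1) in {'scene':(190,110,450,220),'top':(190,160,480,260)}.items():
    im=load(n)['image'][v0:v1,u0:u1,::-1]; k=800/(u1-u0)
    cv2.imwrite(f'pics/c_{n}.png',cv2.resize(im,None,fx=k,fy=k,interpolation=cv2.INTER_CUBIC)); print(n,k)
# red blobs
for n,z in (('scene',.236),('top',.236)):
    x=load(n); im=x['image'].astype(int); m=((im[...,0]>130)&(im[...,1]<70)&(im[...,2]<70)).astype(np.uint8)
    c,l,st,ce=cv2.connectedComponentsWithStats(m)
    for i in range(1,c):
        if st[i,4]>3: print(n,st[i],ce[i],px2w(x,*ce[i]))
# arm top from top camera depth
P=[]
for u in range(285,420):
    for v in range(190,220):
        if t['z_map'][v,u]>0:
            p=px2w(t,u,v,d=t['z_map'][v,u])
            if abs(p[2]-.212)<.006: P.append(np.r_[p,u,v])
P=np.array(P); print(len(P),P[:,2].mean())
for a in range(285,420,15):
    q=P[(P[:,3]>=a)&(P[:,3]<a+15)]; print(a,q[:,:3].mean(0).round(4),q[:,0].min().round(4),q[:,0].max().round(4))
E
```

```text
scene 3.076923076923077
top 2.7586206896551726
scene [403 163  11  16 136] [407.85294118 170.68382353] [0.58590657 0.09750312 0.23348349]
scene [291 168   4   2   7] [292.28571429 168.42857143] [ 0.59612581 -0.08225767  0.2020864 ]
top [219 198   9  10  78] [223.  202.5] [0.57813651 0.09796606 0.23600653]
2216 0.212811949569483
285 [ 0.579  -0.0006  0.2126] 0.5677 0.5906
300 [ 0.5792 -0.0231  0.2127] 0.5677 0.5909
315 [ 0.5794 -0.0456  0.2128] 0.568 0.591
330 [ 0.58   -0.0683  0.2139] 0.5633 0.5947
345 [ 0.5806 -0.0904  0.2126] 0.5683 0.593
360 [ 0.5807 -0.1128  0.2127] 0.5685 0.5931
375 [ 0.5809 -0.1351  0.2127] 0.5689 0.5932
390 [ 0.5812 -0.1575  0.2127] 0.569 0.5935
405 [ 0.5814 -0.1798  0.2126] 0.5692 0.5936
```

View pics/c_scene.png

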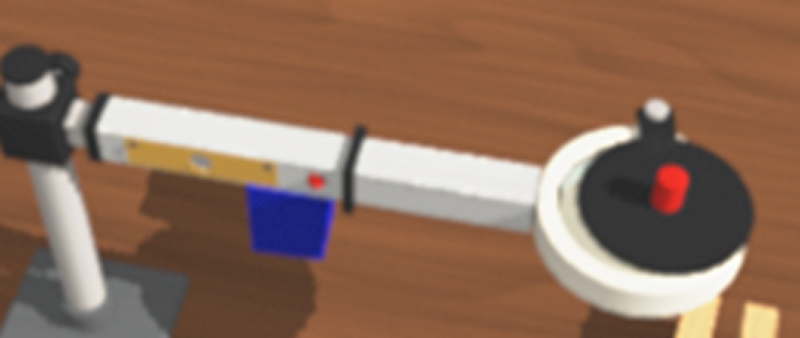

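View pics/c_top.png

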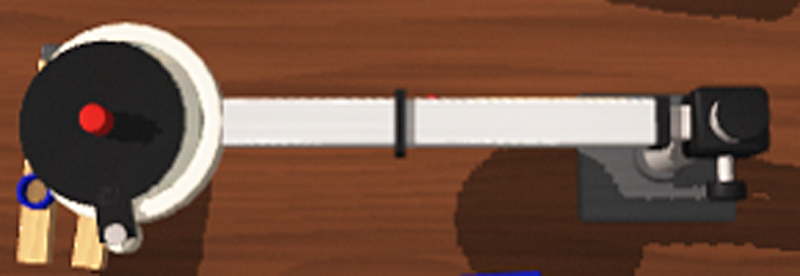

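The crops show the button at (316,181) in the scene crop. The plate's hole, the greyish spot, is at (200,160), and the plate's ends are marked by screws at (133,146) and (270,170). Next I'll turn these into positions.

```bash
python3 - <<'E'
from h import *
s=load('scene');t=load('top')
c=lambda a,b:(190+a/3.077-.5+.16,110+b/3.077-.5+.16)
d=lambda a,b:(190+a/2.7586-.5+.18,160+b/2.7586-.5+.18)
ax=.5806
def face(u,v,x0=.5925): # intersect ray w/ plane x=x0
    p1=px2w(s,u,v,d=.5);p2=px2w(s,u,v,d=1.);k=(x0-p1[0])/(p2[0]-p1[0]);return p1+k*(p2-p1)
print('button',face(*c(316,181),.595),'hole',face(*c(200,160)),'screws',face(*c(133,146)),face(*c(270,170)))
print('collar scene R/L',face(*c(350,205),.5975),'collar top',px2w(t,*d(400,123),z=.217))
print('btn top',px2w(t,*d(432,97),z=.2))
print('sleeve end near pillar',px2w(t,*d(656,120),z=.212))
print('pillar',px2w(t,*d(735,122),z=.243))
print('knob',px2w(t,223,202.5,z=.236),'pivot',px2w(t,*d(116,233),z=.22), px2w(t,*d(116,233)))
print('cover L/R',px2w(t,*d(20,122),z=.216),px2w(t,*d(186,122),z=.216),'ring R',px2w(t,*d(222,125),z=.211),'ring T',px2w(t,*d(125,24),z=.211))
im=s['image'][140:185,225:315,::-1]; cv2.imwrite('pics/d.png',cv2.resize(im,None,fx=8,fy=8,interpolation=cv2.INTER_CUBIC))
E
```

```text
button [ 0.595      -0.08245301  0.20059174] hole [ 0.5925     -0.14712732  0.19788372] screws [ 0.5925     -0.18468132  0.19972546] [ 0.5925     -0.10820919  0.19985492]
collar scene R/L [ 0.5975     -0.06354742  0.18882869] collar top [ 0.5793874  -0.06456987  0.217     ]
btn top [ 0.59615902 -0.0820028   0.2       ]
sleeve end near pillar [ 0.58283747 -0.20306522  0.212     ]
pillar [ 0.57813263 -0.23780675  0.243     ]
knob [0.57813733 0.09796773 0.236     ] pivot [0.51846349 0.08641471 0.22      ] [0.51844586 0.08629666 0.22050729]
cover L/R [0.57817514 0.14274245 0.216     ] [0.57901864 0.051429   0.216     ] ring R [0.57817084 0.03251165 0.211     ] ring T [0.63399361 0.08819486 0.211     ]
```

View pics/d.png

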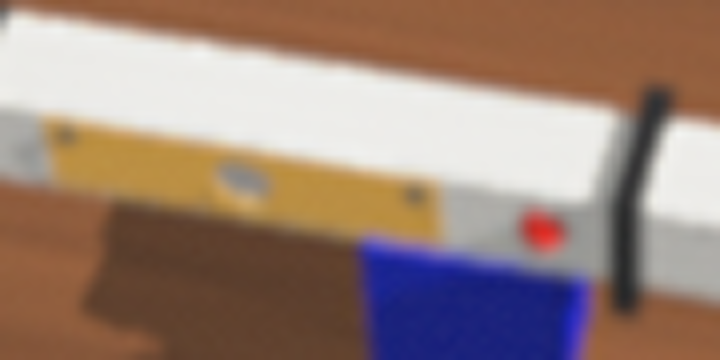

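>>> drive_tool --pt "0 0 -0.008 0 0 -8.553 1" --pt "0 0 -0.008 0 0 -8.553 1" --pt "0 0 -0.008 0 0 -8.553 1" --pt "0 0 -0.008 0 0 -8.553 1" --pt "0 0 -0.008 0 0 -8.553 1" --pt "0 0 -0.008 0 0 -8.553 1" --pt "0 0 -0.008 0 0 -8.553 1" --pt "0 0 -0.008 0 0 -8.553 1" --pt "0 0 -0.008 0 0 -8.553 1" --newtons 20

```text
t: 1.0
tcp_pos: [0.1491, -0.6065, 0.317]
tool_rot: [0.7, 0.714, 0.0, -0.001]
force: [-0.9, 0.2, -0.5]
finger_gap: 1.001
gripper_force: 0.0
```

>>> drive_tool --pt "0.029 0.0244 0 0 0 0 1" --pt "0.029 0.0244 0 0 0 0 1" --pt "0.029 0.0244 0 0 0 0 1" --pt "0.029 0.0244 0 0 0 0 1" --pt "0.029 0.0244 0 0 0 0 1" --pt "0.029 0.0244 0 0 0 0 1" --pt "0.029 0.0244 0 0 0 0 1" --pt "0.029 0.0244 0 0 0 0 1" --pt "0.029 0.0244 0 0 0 0 1"

```text
t: 1.9
tcp_pos: [0.3657, -0.3414, 0.317]
tool_rot: [0.702, 0.712, 0.0, -0.0]
force: [0.4, 0.2, -0.2]
finger_gap: 0.997
gripper_force: 0.0
```

>>> drive_tool --pt "0.029 0.0244 0 0 0 0 1" --pt "0.029 0.0244 0 0 0 0 1" --pt "0.029 0.0244 0 0 0 0 1" --pt "0.029 0.0244 0 0 0 0 1" --pt "0.029 0.0244 0 0 0 0 1" --pt "0.029 0.0244 0 0 0 0 1" --pt "0.029 0.0244 0 0 0 0 1" --pt "0.029 0.0244 0 0 0 0 1" --pt "0.029 0.0244 0 0 0 0 1" --pt "0 0 0 0 0 0 1"

```text
t: 2.9
tcp_pos: [0.5832, -0.0755, 0.3167]
tool_rot: [0.701, 0.714, 0.001, -0.0]
force: [0.4, -0.8, 0.3]
finger_gap: 1.0
gripper_force: 0.0
```

>>> drive_tool --pt "-0.002 -0.0013 0.02 0 0 0 1" --pt "-0.002 -0.0014 0.02 0 0 0 1" --pt "0 0 0.02 0 0 0 1" --pt "0 0 0.02 0 0 0 1" --pt "0 0 0.02 0 0 0 1" --pt "0 0 0.0217 0 0 0 1" --pt "0 0 0 0 0 0 0.3" --pt "0 0 0 0 0 0 0.0" --pt "0 0 0 0 0 0 0"

```text
t: 3.8
tcp_pos: [0.5792, -0.0837, 0.1968]
tool_rot: [0.702, 0.712, 0.0, 0.001]
force: [-0.8, 0.5, 0.6]
finger_gap: 0.52
gripper_force: 0.0
```

```bash
python3 - <<'E'
from h import *
a=snap('scene')['image'][110:220,190:450,::-1];b=snap('top')['image'][120:270,190:450,::-1]
r=lambda i:cv2.resize(i,None,fx=2.3,fy=2.3,interpolation=cv2.INTER_CUBIC)
cv2.imwrite('pics/e.png',np.vstack([r(a),r(b)]))
m=manip.sense();print(m['tcp_pos'],m['tool_rot'],m['finger_gap'],m['force'])
E
```

```text
[ 0.57923528 -0.08345652  0.19692598] [7.02332850e-01 7.11847587e-01 5.24014035e-04 1.14256653e-03] 0.4978023101169355 [0.71766287 0.00945044 0.01033969]
```

View pics/e.png

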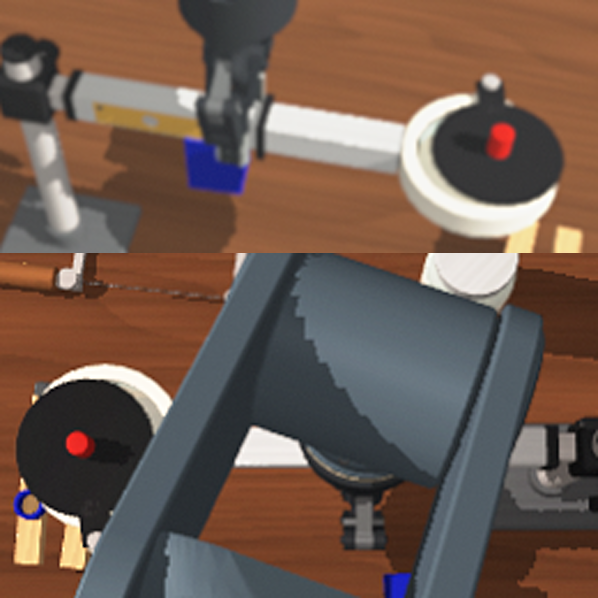

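The gripper straddles the sleeve just behind the collar, about 4 mm short of where I planned. I'll correct that and close.

>>> drive_tool --pt "0.002 0.0013 0.001 0 0 0 0" --pt "0.002 0 0 0 0 0 0" --pt "0 0 0 0 0 0 -0.2" --pt "0 0 0 0 0 0 -0.3" --pt "0 0 0 0 0 0 -1" --pt "0 0 0 0 0 0 -1" --pt "0 0 0 0 0 0 -1" --pt "0 0 0 0 0 0 -1" --newtons 20

```text
t: 4.7
tcp_pos: [0.5811, -0.0789, 0.1953]
tool_rot: [0.702, 0.712, 0.001, 0.001]
force: [4.4, 3.3, 4.1]
finger_gap: 0.385
gripper_force: 19.6
```

```bash
python3 - <<'E'
from h import *
m=manip.sense();print(m['tcp_pos'],m['tool_rot'],m['finger_gap'],m['finger_gap']*85,m['force'],m['ft_torque'],m['gripper_force'])
E
```

```text
[ 0.58106232 -0.07886931  0.19532676] [0.70241081 0.71176994 0.0011826  0.00110261] 0.3852839763065808 32.74913798605937 [4.38611073 3.26897454 4.07405338] [ 0.45526306 -0.64436214  0.00738701] 19.59256388247013
```

```bash
python3 - <<'E'
from h import *
s=snap('scene');a=s['image'][125:200,250:330,::-1]
cv2.imwrite('pics/f.png',cv2.resize(a,None,fx=7,fy=7,interpolation=cv2.INTER_CUBIC))
E
```

```text
(no output)
```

View pics/f.png

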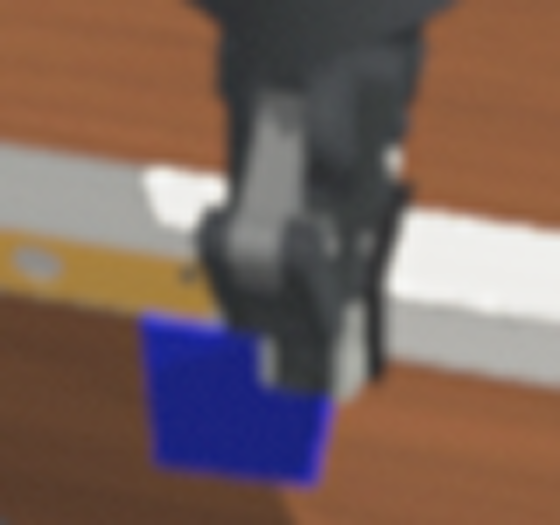

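The finger is next to the collar at (375,350), so the pads may be pinching the collar itself. I'll reopen, shift 3 mm towards the pillar and close again to compare the gap.

>>> drive_tool --pt "0 0 0 0 0 0 0.1" --pt "0 0 0 0 0 0 0.1" --pt "-0.0035 0 0 0 0 0 0.1" --pt "0 0 0 0 0 0 0.1" --pt "0 0 0 0 0 0 -1" --pt "0 0 0 0 0 0 -1" --pt "0 0 0 0 0 0 -1" --pt "0 0 0 0 0 0 -1" --pt "0 0 0 0 0 0 -1" --newtons 20

```text
t: 5.65
tcp_pos: [0.5811, -0.083, 0.1951]
tool_rot: [0.702, 0.712, 0.001, 0.001]
force: [5.7, -0.3, 0.0]
finger_gap: 0.277
gripper_force: 22.7
```

```bash
python3 - <<'E'
from h import *
m=manip.sense();print(m['tcp_pos'],m['finger_gap'],m['force'],m['ft_torque'],m['gripper_force'])
E
```

```text
[ 0.58111497 -0.08296002  0.19507129] 0.2772559063611277 [ 5.69095363 -0.25293024  0.0161954 ] [-0.0783615  -0.62786202 -0.14545668] 22.71721137687564
```

The gap is now 0.277, about 24 mm, so the pads are on the sleeve and the button is flush. I'll ease out the sideways load and start a gentle draw.

>>> drive_tool --pt "0 0.0005 0 0 0 0 -1" --pt "0.0005 0 0 0 0 0 -1" --pt "0.0005 0 0 0 0 0 -1" --pt "0 0 0 0 0 0 -1"

```text
t: 6.05
tcp_pos: [0.5811, -0.0827, 0.1951]
tool_rot: [0.702, 0.712, -0.0, 0.001]
force: [3.0, -3.5, 2.2]
finger_gap: 0.277
gripper_force: 22.8
```

>>> drive_tool --pt "0.0005 0 0 0 0 0 -1" --pt "0.0005 0 0 0 0 0 -1" --pt "0 0 0 0 0 0 -1"

```text
t: 6.35
tcp_pos: [0.5811, -0.0824, 0.1951]
tool_rot: [0.702, 0.712, -0.0, 0.002]
force: [4.5, -5.4, 0.1]
finger_gap: 0.276
gripper_force: 22.7
```

>>> drive_tool --pt "0.0005 0 0 0 0 0 -1" --pt "0.0005 0 0 0 0 0 -1" --pt "0 0 0 0 0 0 -1"

```text
t: 6.65
tcp_pos: [0.5811, -0.0814, 0.1951]
tool_rot: [0.702, 0.712, -0.0, 0.002]
force: [4.5, -5.5, 1.6]
finger_gap: 0.281
gripper_force: 22.8
```

>>> drive_tool --pt "0.0005 0 0 0 0 0 -1" --pt "0.0005 0 0 0 0 0 -1" --pt "0 0 0 0 0 0 -1"

```text
t: 6.95
tcp_pos: [0.5811, -0.0805, 0.1951]
tool_rot: [0.702, 0.712, -0.0, 0.002]
force: [3.4, -6.5, 1.2]
finger_gap: 0.278
gripper_force: 22.8
```

>>> drive_tool --pt "0.0005 0 0 0 0 0 -1" --pt "0.0005 0 0 0 0 0 -1" --pt "0.0005 0 0 0 0 0 -1" --pt "0 0 0 0 0 0 -1"

```text
t: 7.35
tcp_pos: [0.5811, -0.0795, 0.1951]
tool_rot: [0.702, 0.712, -0.001, 0.002]
force: [3.9, -7.6, 1.8]
finger_gap: 0.278
gripper_force: 22.6
```

```bash
cat > k.py <<'E'
from h import *
def red(n):
    x=snap(n); im=x['image'].astype(int); m=((im[...,0]>110)&(im[...,1]<75)&(im[...,2]<75)).astype(np.uint8)
    c,l,st,ce=cv2.connectedComponentsWithStats(m)
    for i in range(1,c):
        if st[i,4]>2: print(n,st[i,4],ce[i].round(1),px2w(x,*ce[i]).round(4))
red('scene'); red('top')
m=manip.sense(); print(m['t'],m['tcp_pos'].round(4),m['force'].round(1),m['finger_gap'])
E
python3 k.py
```

```text
scene 3 [43.3 32. ] [-0.7766 -1.9278 -0.6487]
scene 6 [511.5  35. ] [-0.2355  0.3896 -0.002 ]
scene 3 [454.  36.] [-0.1793  0.2146 -0.0025]
scene 3 [489.  37.] [-0.2052  0.3199 -0.003 ]
scene 3 [80. 45.] [ 1.082e-01 -8.557e-01 -3.000e-04]
scene 4 [160.5  73. ] [ 0.1833 -0.5573 -0.0015]
scene 4 [629.5  90.5] [-0.0624  0.7155 -0.0012]
scene 155 [409.6 171.1] [0.5857 0.1003 0.233 ]
scene 3 [374. 239.] [5.719e-01 7.270e-02 3.000e-04]
scene 3 [323. 320.] [ 7.564e-01  8.300e-03 -6.000e-04]
scene 3 [319. 329.] [7.743e-01 4.900e-03 1.000e-04]
scene 3 [524.7 345. ] [ 7.282e-01  3.627e-01 -3.000e-04]
scene 3 [ 16.  374.3] [ 0.9394 -0.8133 -0.4822]
scene 4 [547.2 382.2] [ 0.7865  0.4008 -0.0014]
top 95076 [271.3 169.7] [ 0.565  -0.0177  0.5449]
top 9 [552.  33.] [ 0.9709 -0.5144  0.0016]
top 3 [512.3  39.3] [ 0.9547 -0.4292  0.0022]
top 62 [542.1  65.7] [ 0.8982 -0.4888 -0.    ]
top 2137 [261.5 113.5] [0.7909 0.0874 0.0011]
top 4 [188.5 132. ] [0.7475 0.2307 0.0161]
top 4 [196.5 133. ] [0.7452 0.214  0.0171]
top 3 [212. 133.] [0.7444 0.1818 0.0199]
top 5 [206. 134.] [0.743  0.1945 0.0175]
top 2
[... 1634 characters left out ...]
.8] [ 0.5624 -0.1018  0.0017]
top 102 [213.  243.2] [5.274e-01 1.748e-01 4.000e-04]
top 3 [159.  246.7] [0.519  0.2823 0.0008]
top 4 [164.8 246.5] [5.196e-01 2.710e-01 1.000e-04]
top 168 [446.3 250.7] [ 0.5178 -0.279   0.0018]
top 20 [497.2 249.2] [ 0.5216 -0.378   0.0011]
top 3 [505. 248.] [ 0.5239 -0.3933  0.0007]
top 4 [209.  255.2] [0.5039 0.1813 0.0015]
top 3 [212. 255.] [0.5044 0.1755 0.0011]
top 29043 [489.8 343.2] [ 0.3444 -0.3587 -0.    ]
top 3 [436. 259.] [ 0.5019 -0.259   0.0011]
top 69 [512.6 263.8] [ 0.4937 -0.4067  0.0015]
top 10 [442.5 291. ] [ 0.4412 -0.2704  0.0008]
top 3 [450. 291.] [ 0.4413 -0.2848  0.0006]
7.45 [ 0.5811 -0.0795  0.1951] [ 3.8 -7.3  0.8] 0.2790729446537495
```

The knob has moved about 2.7 mm, so the sleeve is following and the nose is sliding under the edge.

>>> drive_tool --pt "0.0005 0 0 0 0 0 -1" --pt "0.0005 0 0 0 0 0 -1" --pt "0.0005 0 0 0 0 0 -1" --pt "0.0005 0 0 0 0 0 -1" --pt "0 0 0 0 0 0 -1"

```text
t: 7.95
tcp_pos: [0.5811, -0.0787, 0.1951]
tool_rot: [0.702, 0.712, -0.002, 0.003]
force: [3.3, -11.3, 0.9]
finger_gap: 0.278
gripper_force: 22.3
```

>>> drive_tool --pt "0.0005 0 0 0 0 0 -1" --pt "0.0005 0 0 0 0 0 -1" --pt "0.0005 0 0 0 0 0 -1" --pt "0.0005 0 0 0 0 0 -1" --pt "0 0 0 0 0 0 -1"

```text
t: 8.45
tcp_pos: [0.581, -0.0754, 0.195]
tool_rot: [0.702, 0.712, -0.001, 0.002]
force: [4.6, -6.4, 1.2]
finger_gap: 0.279
gripper_force: 22.1
```

```bash
cat > k.py <<'E'
from h import *
x=snap('scene'); im=x['image'].astype(int); m=((im[...,0]>130)&(im[...,1]<70)&(im[...,2]<70)).astype(np.uint8)
c,l,st,ce=cv2.connectedComponentsWithStats(m)
for i in range(1,c):
    if st[i,4]>2 and 140<ce[i][1]<200 and 240<ce[i][0]<480: print(st[i,4],ce[i].round(1),px2w(x,*ce[i]).round(4))
m=manip.sense(); print(m['t'],m['tcp_pos'].round(4),m['force'].round(1),m['finger_gap'])
E
python3 k.py
```

```text
145 [412.6 171.4] [0.5858 0.1047 0.2335]
8.5 [ 0.581  -0.0753  0.1951] [ 4.  -6.   2.1] 0.2788357604174389
```

It has slipped under the edge: force peaked at 11 N and then dropped. I'll keep drawing.

>>> drive_tool --pt "0.003 0 0 0 0 0 -1" --pt "0.004 0 0 0 0 0 -1" --pt "0.004 0 0 0 0 0 -1" --pt "0.004 0 0 0 0 0 -1" --pt "0.004 0 0 0 0 0 -1" --pt "0.004 0 0 0 0 0 -1" --pt "0.004 0 0 0 0 0 -1" --pt "0.004 0 0 0 0 0 -1" --pt "0.003 0 0 0 0 0 -1" --pt "0 0 0 0 0 0 -1"

```text
t: 9.5
tcp_pos: [0.5807, -0.0402, 0.1951]
tool_rot: [0.702, 0.712, 0.0, 0.002]
force: [4.8, -3.0, 1.1]
finger_gap: 0.278
gripper_force: 22.1
```

```bash
python3 k.py; python3 - <<'E'
from h import *
s=load('scene');a=s['image'][125:200,230:340,::-1]
cv2.imwrite('pics/g.png',cv2.resize(a,None,fx=7,fy=7,interpolation=cv2.INTER_CUBIC))
E
```

```text
145 [435.4 175.3] [0.5854 0.1395 0.2336]
9.55 [ 0.5807 -0.0401  0.1951] [ 3.8 -2.6  1.3] 0.275016859132299
```

View pics/g.png

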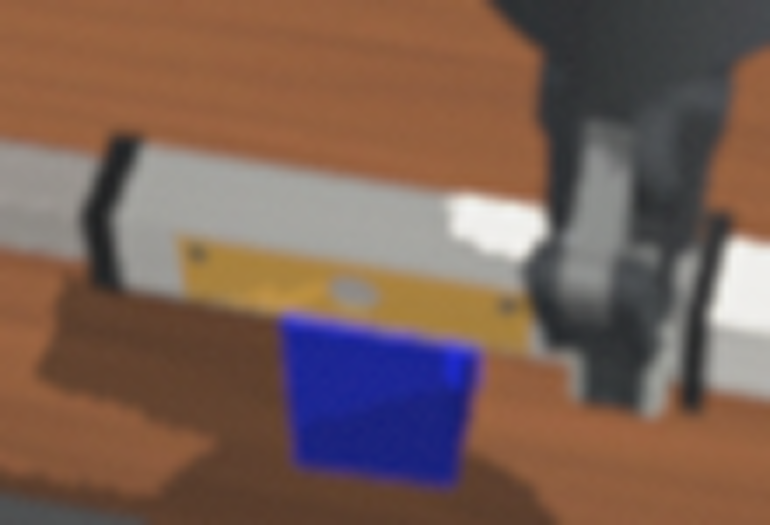

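The hole in the plate is at (353,292) in the crop, or (280,166) full frame, about 22 mm short of the button. I'll draw 18 mm, then creep.

>>> drive_tool --pt "0.003 0 0 0 0 0 -1" --pt "0.003 0 0 0 0 0 -1" --pt "0.003 0 0 0 0 0 -1" --pt "0.003 0 0 0 0 0 -1" --pt "0.002 0 0 0 0 0 -1" --pt "0.002 0 0 0 0 0 -1" --pt "0.001 0 0 0 0 0 -1" --pt "0.001 0 0 0 0 0 -1" --pt "0 0 0 0 0 0 -1"

```text
t: 10.45
tcp_pos: [0.5804, -0.0213, 0.1951]
tool_rot: [0.702, 0.712, 0.001, 0.001]
force: [4.6, -0.4, 2.6]
finger_gap: 0.276
gripper_force: 22.1
```

>>> drive_tool --pt "0.0005 0 0 0 0 0 -1" --pt "0.0005 0 0 0 0 0 -1" --pt "0 0 0 0 0 0 -1"

```text
t: 10.75
tcp_pos: [0.5804, -0.0208, 0.195]
tool_rot: [0.702, 0.712, 0.0, 0.001]
force: [4.8, -2.5, 0.7]
finger_gap: 0.272
gripper_force: 22.1
```

```bash
python3 k.py
```

```text
6 [292.  168.5] [ 0.5963 -0.0827  0.202 ]
142 [447.7 177.6] [0.5861 0.1583 0.234 ]
10.8 [ 0.5804 -0.0209  0.1951] [ 5.2 -2.3  1.4] 0.2781967078694661
```

The button is visible again at (292,168.5), at the same proud depth as at the start. A 1.5 mm tug will confirm the catch.

>>> drive_tool --pt "0.0005 0 0 0 0 0 -1" --pt "0.0005 0 0 0 0 0 -1" --pt "0.0005 0 0 0 0 0 -1" --pt "0 0 0 0 0 0 -1"

```text
t: 11.2
tcp_pos: [0.5804, -0.0195, 0.1951]
tool_rot: [0.702, 0.712, 0.0, 0.001]
force: [5.3, -2.3, 1.8]
finger_gap: 0.279
gripper_force: 22.1
```

```bash
python3 k.py
```

```text
7 [292.3 168.6] [ 0.5965 -0.0822  0.2022]
142 [448.7 177.7] [0.5855 0.1598 0.2337]
11.25 [ 0.5804 -0.0195  0.195 ] [ 5.  -2.4  0. ] 0.2758263828543598
```

>>> drive_tool --pt "0.0005 0 0 0 0 0 -1" --pt "0.0005 0 0 0 0 0 -1" --pt "0 0 0 0 0 0 -1"

```text
t: 11.55
tcp_pos: [0.5804, -0.0186, 0.1951]
tool_rot: [0.702, 0.712, 0.0, 0.002]
force: [4.9, -2.6, 1.1]
finger_gap: 0.275
gripper_force: 22.1
```

>>> drive_tool --pt "0.0005 0 0 0 0 0 -1" --pt "0.0005 0 0 0 0 0 -1" --pt "0 0 0 0 0 0 -1"

```text
t: 11.85
tcp_pos: [0.5804, -0.0183, 0.1951]
tool_rot: [0.702, 0.712, -0.0, 0.002]
force: [4.2, -4.8, 1.9]
finger_gap: 0.276
gripper_force: 22.1
```

```bash
python3 k.py
```

```text
8 [292.5 168.5] [ 0.5968 -0.0817  0.2028]
142 [449.4 177.8] [0.5855 0.1609 0.2337]
11.9 [ 0.5804 -0.0183  0.1951] [ 4.3 -5.2  0.8] 0.27865476547933765
```

The sleeve has stalled at -0.0183 with the force rising to 5 N, so the catch is felt. I'll relax, open and lift clear.

>>> drive_tool --pt "-0.001 0 0 0 0 0 -1" --pt "-0.001 0 0 0 0 0 -1" --pt "0 0 0 0 0 0 0.3" --pt "0 0 0 0 0 0 1" --pt "0 0 0 0 0 0 1" --pt "0 0 -0.03 0 0 0 1" --pt "0 0 -0.03 0 0 0 1" --pt "0 0 -0.03 0 0 0 1" --pt "-0.02 0 -0.02 0 0 0 1" --pt "-0.02 0 0 0 0 0 1"

```text
t: 12.9
tcp_pos: [0.581, -0.0587, 0.308]
tool_rot: [0.702, 0.713, 0.001, 0.002]
force: [-0.0, 0.8, -0.5]
finger_gap: 1.001
gripper_force: 0.0
```

```bash
python3 k.py; python3 - <<'E'
from h import *
t=snap('top'); im=t['image'].astype(int); m=((im[...,0]>130)&(im[...,1]<70)&(im[...,2]<70)).astype(np.uint8)
m[:190]=0;m[215:]=0;m[:,:150]=0;m[:,250:]=0
c,l,st,ce=cv2.connectedComponentsWithStats(m)
for i in range(1,c):
  if st[i,4]>40: print(st[i],px2w(t,*ce[i],z=.236))
print(manip.sense()['q'].round(3), manip.sense()['tool_rot'])
E
```

```text
6 [292.  168.5] [ 0.5971 -0.0825  0.203 ]
142 [449.2 177.8] [0.5853 0.1608 0.2334]
12.95 [ 0.5805 -0.062   0.3063] [ 0.3 -1.7  0.1] 0.9982115988713649
[-2.950e-01  4.070e-01  1.469e+00 -1.000e-03  1.266e+00 -3.060e-01] [ 7.03046420e-01  7.11143752e-01 -3.43668545e-04  4.21094951e-04]
```

>>> drive_tool --pt "0 0 0 0 0 7.98 1" --pt "0 0 0 0 0 7.98 1" --pt "0 0 0 0 0 7.98 1" --pt "0 0 0 0 0 7.98 1" --pt "0 0 0 0 0 7.98 1" --pt "0 0 0 0 0 7.98 1" --pt "0 0 0 0 0 7.98 1" --pt "0 0 0 0 0 7.98 1" --pt "0 0 0 0 0 7.98 1" --pt "0 0 0 0 0 7.98 1"

```text
t: 14.0
tcp_pos: [0.5788, -0.0574, 0.3034]
tool_rot: [0.996, 0.093, -0.002, -0.001]
force: [-0.1, 0.2, 0.4]
finger_gap: 1.002
gripper_force: 0.0
```

```bash
cat > go.py <<'E'
from h import *
import sys
from scipy.spatial.transform import Rotation as R
m=manip.sense();r=R.from_quat(m['tool_rot'])
print(m['t'],m['tcp_pos'].round(4),r.as_matrix().round(3).tolist(),m['q'].round(2))
print('to target, tool axes',r.inv().apply(np.array(eval(sys.argv[1]))-m['tcp_pos']).round(4))
E
python3 go.py "[.5773,.1613,.30]"
```

```text
14.0 [ 0.5788 -0.0574  0.3034] [[0.983, 0.185, -0.004], [0.185, -0.983, 0.002], [-0.003, -0.002, -1.0]] [-0.29  0.41  1.47  0.    1.27  1.09]
to target, tool axes [ 0.039  -0.2152  0.0038]
```

>>> drive_tool --pt "0.0049 -0.0269 0 0 0 0 1" --pt "0.0049 -0.0269 0 0 0 0 1" --pt "0.0049 -0.0269 0 0 0 0 1" --pt "0.0049 -0.0269 0 0 0 0 1" --pt "0.0049 -0.0269 0 0 0 0 1" --pt "0.0049 -0.0269 0 0 0 0 1" --pt "0.0049 -0.0269 0 0 0 0 1" --pt "0.0049 -0.0269 0 0 0 0 1" --pt "0 0 0 0 0 0 1" --pt "0 0 0 0 0 0 1"

```text
t: 15.0
tcp_pos: [0.5763, 0.1609, 0.3037]
tool_rot: [0.995, 0.097, -0.001, 0.0]
force: [0.2, -0.5, 0.8]
finger_gap: 0.999
gripper_force: 0.0
```

```bash
python3 go.py "[.5773,.1613,.238]"; python3 k.py
```

```text
15.0 [0.5763 0.1609 0.3037] [[0.981, 0.192, -0.003], [0.192, -0.981, -0.001], [-0.003, 0.0, -1.0]] [ 0.09  0.43  1.43 -0.    1.28  1.46]
to target, tool axes [ 0.0012 -0.0002  0.0657]
6 [292.  168.5] [ 0.5963 -0.0827  0.202 ]
142 [449.2 177.8] [0.5847 0.1609 0.2328]
15.05 [0.5767 0.1601 0.3038] [ 0.1 -0.5 -0.7] 1.0031865029776816
```

>>> drive_tool --pt "0.001 0 0.022 0 0 0 1" --pt "0 0 0.022 0 0 0 1" --pt "0 0 0.015 0 0 0 0.4" --pt "0 0 0.007 0 0 0 0" --pt "0 0 0 0 0 0 -0.3" --pt "0 0 0 0 0 0 -0.6" --pt "0 0 0 0 0 0 -1" --pt "0 0 0 0 0 0 -1" --pt "0 0 0 0 0 0 -1" --newtons 20

```text
t: 15.95
tcp_pos: [0.5793, 0.1603, 0.2397]
tool_rot: [0.995, 0.096, 0.001, 0.0]
force: [-0.4, -0.2, 2.0]
finger_gap: 0.158
gripper_force: 19.7
```

```bash
python3 go.py "[.5773,.1613,.238]"; python3 k.py;  python3 - <<'E'
from h import *
s=load('scene');a=s['image'][110:240,250:510,::-1]
cv2.imwrite('pics/i.png',cv2.resize(a,None,fx=3,fy=3,interpolation=cv2.INTER_CUBIC))
E
```

```text
15.95 [0.5793 0.1603 0.2397] [[0.982, 0.19, 0.002], [0.19, -0.982, -0.0], [0.002, 0.001, -1.0]] [ 0.08  0.5   1.5  -0.    1.14  1.46]
to target, tool axes [-0.0017 -0.0014  0.0016]
6 [292.  168.5] [ 0.5967 -0.0826  0.2025]
68 [449.8 178.7] [0.5864 0.1617 0.2327]
16.0 [0.5792 0.1602 0.2396] [ 1.  -0.2  2.6] 0.15671178904264188
```

View pics/i.png

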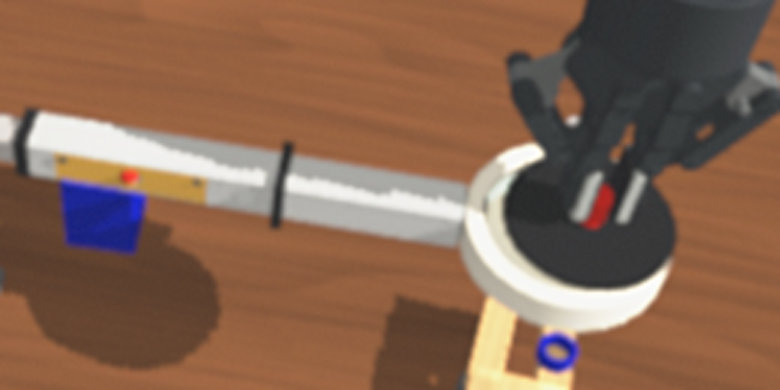

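The pads hold the red knob at (600,205) in the crop, and the button stands in the plate's hole at (128,177). Now I'll swing the cover along its arc.

>>> drive_tool --pt "-0.0002 -0.00487 0 0 0 -4.5 -1" --pt "-0.0002 -0.00487 0 0 0 -4.5 -1" --pt "-0.0002 -0.00487 0 0 0 -4.5 -1" --pt "-0.0002 -0.00487 0 0 0 -4.5 -1" --pt "-0.0002 -0.00487 0 0 0 -4.5 -1" --pt "0 0 0 0 0 0 -1"

```text
t: 16.6
tcp_pos: [0.5703, 0.1837, 0.2396]
tool_rot: [0.958, 0.288, 0.002, -0.0]
force: [2.0, 2.8, 3.5]
finger_gap: 0.161
gripper_force: 19.7
```

```bash
python3 go.py "[.5164,.1496,.238]"; python3 k.py
```

```text
16.6 [0.5703 0.1837 0.2396] [[0.834, 0.552, 0.003], [0.552, -0.834, 0.001], [0.004, 0.001, -1.0]] [0.12 0.5  1.51 0.   1.13 1.11]
to target, tool axes [-0.0638 -0.0013  0.0014]
6 [292.  168.5] [ 0.5966 -0.0826  0.2024]
9 [466.8 179.7] [0.5783 0.1888 0.2284]
16.65 [0.5703 0.1837 0.2396] [1.3 2.  4.2] 0.16046541743753134
```

>>> drive_tool --pt "-0.0002 -0.00487 0 0 0 -4.5 -1" --pt "-0.0002 -0.00487 0 0 0 -4.5 -1" --pt "-0.0002 -0.00487 0 0 0 -4.5 -1" --pt "-0.0002 -0.00487 0 0 0 -4.5 -1" --pt "-0.0002 -0.00487 0 0 0 -4.5 -1" --pt "-0.0002 -0.00487 0 0 0 -4.5 -1" --pt "-0.0002 -0.00487 0 0 0 -4.5 -1" --pt "-0.0002 -0.00487 0 0 0 -4.5 -1" --pt "0 0 0 0 0 0 -1"

```text
t: 17.55
tcp_pos: [0.5401, 0.2076, 0.2396]
tool_rot: [0.822, 0.569, 0.002, 0.0]
force: [1.9, 2.4, 5.0]
finger_gap: 0.16
gripper_force: 19.8
```

```bash
python3 go.py "[.5164,.1496,.238]"; python3 k.py
```

```text
17.55 [0.5401 0.2076 0.2396] [[0.352, 0.936, 0.003], [0.936, -0.352, 0.002], [0.003, 0.002, -1.0]] [0.17 0.47 1.56 0.   1.11 0.53]
to target, tool axes [-0.0626 -0.0018  0.0014]
6 [292.  168.5] [ 0.5965 -0.0826  0.2023]
17.6 [0.5401 0.2073 0.2396] [0.7 4.  4.2] 0.15655200030148084
```

>>> drive_tool --pt "-0.0002 -0.00487 0 0 0 -4.5 -1" --pt "-0.0002 -0.00487 0 0 0 -4.5 -1" --pt "-0.0002 -0.00487 0 0 0 -4.5 -1" --pt "-0.0002 -0.00487 0 0 0 -4.5 -1" --pt "-0.0002 -0.00487 0 0 0 -4.5 -1" --pt "-0.0002 -0.00487 0 0 0 -4.5 -1" --pt "0 0 0 0 0 0 -1"

```text
t: 18.3
tcp_pos: [0.5105, 0.2105, 0.2395]
tool_rot: [0.667, 0.745, 0.001, -0.0]
force: [-0.6, 3.9, 6.4]
finger_gap: 0.159
gripper_force: 20.0
```

>>> drive_tool --pt "0 -0.00244 0 0 0 -2.25 -1" --pt "0 -0.00244 0 0 0 -2.25 -1" --pt "0 0 0 0 0 0 -1"

```text
t: 18.6
tcp_pos: [0.506, 0.2099, 0.2395]
tool_rot: [0.637, 0.771, 0.001, -0.0]
force: [0.0, 3.4, 6.1]
finger_gap: 0.16
gripper_force: 20.0
```

```bash
python3 go.py "[.5164,.1496,.238]"; python3 k.py
```

```text
18.6 [0.506  0.2099 0.2395] [[-0.188, 0.982, 0.001], [0.982, 0.188, 0.002], [0.001, 0.001, -1.0]] [ 0.19  0.43  1.63  0.    1.07 -0.  ]
to target, tool axes [-0.0612 -0.0011  0.0014]
5 [291.8 168.6] [ 0.5963 -0.083   0.2016]
18.65 [0.506  0.2099 0.2395] [0.  3.3 7.5] 0.15731020616762179
```

>>> drive_tool --pt "0 -0.001 0 0 0 -1 -1" --pt "0 -0.001 0 0 0 -1 -1" --pt "0 0 0 0 0 0 -1"

```text
t: 18.95
tcp_pos: [0.5046, 0.2096, 0.2395]
tool_rot: [0.624, 0.782, 0.001, 0.0]
force: [1.1, 4.7, 6.1]
finger_gap: 0.159
gripper_force: 19.9
```

>>> drive_tool --pt "0 -0.001 0 0 0 0 -1" --pt "0 0 0 0 0 0 -1"

```text
t: 19.15
tcp_pos: [0.5045, 0.2095, 0.2396]
tool_rot: [0.624, 0.781, 0.002, 0.001]
force: [3.3, 4.5, 4.3]
finger_gap: 0.16
gripper_force: 19.9
```

The cover is at its stop: the motion stalled and the force rose. I'll let go and lift.

>>> drive_tool --pt "0 0.001 0 0 0 0 -1" --pt "0 0 0 0 0 0 -0.5" --pt "0 0 0 0 0 0 0" --pt "0 0 0 0 0 0 0.2" --pt "0 0 -0.02 0 0 0 0.2" --pt "0 0 -0.03 0 0 0 0.2" --pt "0 0 -0.03 0 0 0 0.2" --pt "-0.05 0 -0.03 0 0 0 0.2" --pt "-0.05 0 0 0 0 0 0.2" --pt "-0.05 0 0 0 0 0 0.2"

```text
t: 20.15
tcp_pos: [0.5357, 0.0686, 0.3451]
tool_rot: [0.622, 0.783, 0.0, 0.001]
force: [1.1, 0.1, -0.3]
finger_gap: 0.604
gripper_force: 0.0
```

```bash
python3 k.py; python3 - <<'E'
from h import *
s=load('scene');cv2.imwrite('pics/j.png',s['image'][:,:,::-1])
E
```

```text
129 [479.7 149.2] [0.512  0.2082 0.2319]
5 [291.8 168.6] [ 0.596  -0.0831  0.2013]
20.2 [0.5379 0.0604 0.3444] [ 1.2 -4.  -0.4] 0.5973395350630162
```

View pics/j.png

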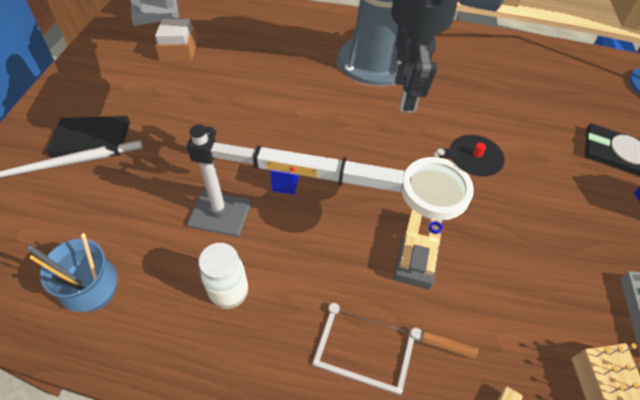

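The cover is off the lens, with the knob at (480,149). The button stands in the plate at (292,168), and the saw, jar and wax block haven't moved. Handing in.

```bash
python3 -c "
from station import manip
print(manip.sign_off())"
```

```text
the job is handed in; nothing more can be done
None
```

The job is handed in, with no verdict shown yet: the sleeve is drawn out about 63 mm and locked by the button, and the dust cover is open to its stop; the saw, jar and wax block show no movement in the last picture, and the glass was kept clear.

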